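Close the cover of the flower-pinning jig

TASK

Close the flower-pinning jig: take the plywood cover plate by its handle and lay its long edge flush against the jig's fence, low over the bed, with the plate's end at the red band at one end of it. Then slide it along the fence, without lifting it, until its socket drops onto the steel locating pin underneath, and press the plate down until the yellow sprung bed is at the bottom. Finish while holding it there: keep hold of the handle and keep pressing, do not let go, and leave the mug, the ornament and the jar alone.

Things in the scene. Friction and masses are not known exactly. Their poses are not given: they have to be found in the camera images.
- plate: Loose cover plate of pale plywood, 90 x 170 x 20 mm (x, y, z), 0.24 to 0.36 kg, lying flat on the table with a purple bar handle on top. Origin: centre of its underside; z up, y along its 170 mm length. Symmetric: either long edge may go to the fence.
- handle (a point): Top centre of the plate's purple handle bar, 62 mm above the plate's underside. The bar is 16 mm wide (plate x), 70 mm long (plate y) and stands 42 mm high on the plate: grip it across its 16 mm width.
- socket (a point): Centre of the blind round socket in the plate's underside, at the plate's origin; 13 mm in diameter, 15 mm deep, 1 mm chamfer. It cannot be seen from above.
- jig: Fixed pinning jig: grey base 135 x 290 x 12 mm (x, y, z) with a fence along its +x side and a yellow sprung bed on it. Origin: centre of the base's underside; z up, y along the fence. The plate's underside is 32 mm above this origin while it rides on the pin's tip, 25 mm once dropped on the pin, 20 mm pressed fully down.
- fence (a point): Middle of the top edge of the aluminium fence's face, which looks to the jig's -x: 45.5 mm in +x and 44 mm above the jig's origin. The fence is 290 mm long, 14 mm thick.
- red_band (a point): Inner edge, at y = -135 mm of the jig, of the red band (10 mm wide) painted across the fence and base at the jig's -y end; the point lies on the fence's top edge. The plate's end is at it when the plate's centre is at y = -50 mm of the jig (15 mm either way will do); the plate then lies on the +y side of the band and is slid towards +y.
- slot (a point): Middle of the 17 mm wide, 90 mm long slot in the bed, on the bed's top, 25 mm above the jig's origin. In it stands the fixed steel pin: 10 mm in diameter, 1 mm chamfer, tip 7 mm above the bed, at x = 0 and at y -20 to +20 mm of the jig, unreported and different each time. It can be seen from above before the plate covers it, or found by sliding the plate.
- bed (a joint): How far the yellow bed (97 x 250 mm, top 25 mm above the jig's origin at rest) is pressed down: 0 at rest, 0.005 m at its bottom stop. Springs: starts to move at about 5.5 N on the bed (plate's weight included), at the bottom at about 10.5 N. With the plate flush at the fence the socket is in line with the pin within 0.5 mm; it has 1.5 mm play all round the pin.
- mug: Purple mug, 76 mm across, 80 mm high, with a handle; origin at the centre of its base. Bystander.
- ornament: Small cone of purple and cream florets on a round brass foot, 68 mm across, about 90 mm high; origin at the centre of its base. Bystander.
- jar: Amber jar with a yellow cap, 60 mm across, 75 mm high; origin at the centre of its base. Bystander.
Things that resemble listed ones, but are neither listed nor needed, are in the scene too. There is more than one size of the plate; the one meant has the size given above.

How it is judged:
On the way, in this order (a step that is already met when the one before it is completed fails the run):
1. the plate lies level, low over the bed, flush against the fence (gap under 2.5 mm, parallel), its end at the red band within 15 mm (x of plate in the frame of jig between -0.002 and 0.003 m and y of plate in the frame of jig between -0.07 and -0.035 m and z of plate in the frame of jig between 0.015 and 0.042 m and angle between the y axis of plate and the y axis of jig, either way round below 0.06 rad and angle between plate's own z axis and vertical below 0.08 rad), for 0.2 s.
2. the plate's socket has dropped over the pin (x of plate in the frame of jig between -0.005 and 0.005 m and y of plate in the frame of jig between -0.03 and 0.03 m and z of plate in the frame of jig below 0.0285 m and angle between the y axis of plate and the y axis of jig, either way round below 0.06 rad and angle between plate's own z axis and vertical below 0.08 rad), for 0.1 s.
At the end, for the whole second after the job is handed in: The plate is on the pin, level and parallel to the fence, pressed down until the bed is within 1 mm of its bottom stop, at rest, with the fingers still holding it (over 2 N on the plate) and keeping it down (all of step 2 and z of plate in the frame of jig below 0.0225 m and value of joint bed above 0.004 m and contact force between the fingers and plate above 2 N and linear speed of plate below 0.02 m/s); the arm keeps its last pose, push and grip.
It fails at once if the plate, in line with the fence, is lifted over the pin's place (underside more than 13 mm above the pin's tip) instead of being slid there (x of plate in the frame of jig between -0.004 and 0.004 m and y of plate in the frame of jig between -0.028 and 0.028 m and z of plate in the frame of jig between 0.045 and 0.08 m and angle between the y axis of plate and the y axis of jig, either way round below 0.06 rad).
It fails at once if the mug is pushed or tipped (distance of mug from where it was at the start of the episode above 0.02 m or angle between mug's own z axis and vertical above 0.3 rad).
It fails at once if the ornament is pushed or tipped (distance of ornament from where it was at the start of the episode above 0.02 m or angle between ornament's own z axis and vertical above 0.3 rad).
It fails at once if the jar is pushed or tipped (distance of jar from where it was at the start of the episode above 0.02 m or angle between jar's own z axis and vertical above 0.3 rad).
It also fails if it takes over 64 s, if anything falls off the work surface, if the arm or the gripper's body presses on something with over 40 N, if the wrist force passes 120 N, or if a joint passes its speed limit or range.

ROBOT

A 6-joint arm with a two-finger parallel gripper is mounted at the origin on the work surface. World frame = base frame: x ahead of the robot, y to its left, z up, the work surface at z = 0. Lengths are in m, angles in rad, forces in N, time in s.
With the tool pointing down it reaches from about 0.4 to 0.825 m from the base axis. Payload 7 kg.
Tool frame: the origin (TCP) lies at the centre of the arm's flange, where the gripper is bolted on; the fingertips stand 178 mm ahead of it and the grasp point (between the pads) lies 159 mm ahead of it; z points along the fingers, y is the direction in which the jaws open and shut (so a half turn about z gives the same grasp; the last joint's range is limited). The gripper opens to 88 mm and grips with 3 to 60 N. Pads are 19 mm wide; open, the fingers measure 130 mm over their backs; the gripper's body (78 mm by 193 mm) begins 47 mm behind the grasp point.
Start: joints at [1.6, 0.359, 0.012, 0, -1.224, -0.288], TCP at [0.173, 0.652, 0.405] pointing down, gripper open.
Joint ranges: [-3.07, 3.07], [-1.43, 2.12], [-1.02, 1.25], [-3.03, 1.67], [-3.05, -0], [-3.03, 3.03]. Speed limits (rad/s): [2.39, 2.39, 3.01, 3.14, 3.14, 3.14].

INTERFACE

Orientations are given as [roll, pitch, yaw] about the fixed x, y, z axes, in that order (R = Rz(yaw) Ry(pitch) Rx(roll)).
In Python, from station import * gives the robot as it stands.
- The arm moves only by the tool send_rows, never from a script. Its argument "motion" is a list of rows, each an object with "offset": the shift along the tool's x, y, z in cm, a list of three; "turn": the turn about the tool's z in degrees. In form: [{"offset": [x, y, z], "turn": turn}, ...]. A call has 1 to 8 rows; each row is the pose to reach, as a shift and turn from the pose commanded when the call began, along the tool's axes at that moment; what a row does not reach only later rows make up. A row lasts 1/10 s, in which the tool goes at most 50 mm and 8.59 degrees, less where a joint would pass 70% of its speed; a pose out of reach is approached as far as the arm can. A call with a gripper value outside its range is refused whole. "hand" is the opening, from -1 (shut) to 1 (fully open), set as the call begins (left out, the last holds). The fingers move at their own pace and stop on an object; "squeeze" is the grip in N (left out, the last holds). Time passes only in rows, so rows that repeat a pose let the fingers close. It gives the time, the measured TCP pose, the force and the opening at its end, in the units of the state.
- get_state(): the state, without advancing time (a new reading comes with each control period).
- grab_frame(name): name is "side" or "top"; returns a dict with "frame" (384x512x3 uint8, blue, green, red), "range_z" (384x512 float32, m along the optical axis (not along the pixel's ray), 0 where there is no reading), "vertical_fov" (degrees; the focal length in pixels is half the picture's height over the tangent of half this angle, whatever the lens; pixels are square), "cx", "cy" (the principal point, pixels), "cam_to_world" (4x4, takes a point from camera to world coordinates). Camera axes: x right, y up, looking along -z (the intrinsics and any distortion apply to the point x, -y, -z); pixel columns grow to the right and rows downward; lengths in m; the calibration is good to about 2 mm. A picture is of the moment at which its call begins.
- job_done(): hands the job in, once; it reports no verdict.
The state is a dict: "t": time; "q": joint angles; "qd": joint speeds; "joint_efforts": joint torques, N m; "eef_pos": TCP position; "ee_rot": TCP orientation; "force": force on the tool from outside, world axes, zero at the start; "moment": the same for the moment, N m; "width": finger opening in m.
Only numpy, scipy, OpenCV 4.12 (cv2) and the standard library are available. Lean on these libraries where they do the work, as an engineer would, in place of code of your own. Each camera call takes 0.05 s, during which the arm holds its last target. There are 200 camera calls.

## Working session

There is one attempt and no reset: what is moved stays moved. The work goes in short steps, Python scripts to look and compute and a tool call to move; the robot and the scene stay as the last step left them, time stands still between calls to the robot, and variables do not carry over. Pictures are saved under pics/ and viewed, about 8 in all and at most 12, crops included, and the job is handed in when it is done.

Besides the shell and the picture viewer there is one more tool, called after ">>>" in YAML: its name, and indented under it one key for each argument. send_rows: Moves the arm, as the interface text tells. Its arguments: {"type":"object","properties":{"motion":{"type":"array"},"hand":{"type":"number"},"squeeze":{"type":"number"}},"required":["motion"]}

```bash
mkdir -p pics; cat > h.py <<'E'
from station import *
import numpy as np, cv2
def grab(n,fn=None):
    g=grab_frame(n)
    if fn: cv2.imwrite('pics/'+fn,g['frame'])
    return g
def world(g):
    z=g['range_z'];H,W=z.shape
    f=H/2/np.tan(np.radians(g['vertical_fov'])/2)
    v,u=np.mgrid[:H,:W]
    P=np.stack([(u-g['cx'])/f*z,-(v-g['cy'])/f*z,-z,np.ones_like(z)],-1)
    return (P@np.array(g['cam_to_world']).T)[...,:3]
E
python3 - <<'E'
from h import *
import pickle
s=get_state();print(s)
a=grab('top');b=grab('side')
pickle.dump((a,b),open('first.pkl','wb'))
cv2.imwrite('pics/a.png',a['frame']);cv2.imwrite('pics/b.png',b['frame'])
for g in(a,b):print([(k,v) for k,v in g.items() if k not in('frame','range_z')])
E
```

```text
{'t': 0.0, 'q': array([ 1.60008032e+00,  3.59372715e-01,  1.10695415e-02, -3.63964676e-04,
       -1.22412945e+00, -2.88096134e-01]), 'qd': array([ 0.00012252,  0.00030418, -0.00058484, -0.0001439 ,  0.00078859,
       -0.00046981]), 'joint_efforts': array([-2.26601669e-04, -5.82713056e+01,  2.93053490e+01,  6.99742064e+00,
        6.96349656e-03, -1.38752503e-04]), 'eef_pos': array([0.17270571, 0.65232274, 0.40373378]), 'ee_rot': array([ 3.13992657e+00, -1.36912865e-04, -2.58935970e-01]), 'force': array([-0.07876258, -0.47910076, -0.24250169]), 'moment': array([-0.00810581,  0.0247849 , -0.02482993]), 'width': 0.0877587128136928}
[('vertical_fov', 42.87827651873508), ('cx', 258.1077460513856), ('cy', 194.0905739841673), ('cam_to_world', array([[ 0.00211751,  0.99769421, -0.06783643,  0.47138675],
       [-0.99999054,  0.00237029,  0.00364614,  0.0684934 ],
       [ 0.00379853,  0.06782807,  0.99768979,  1.42648628],
       [ 0.        ,  0.        ,  0.        ,  1.        ]]))]
[('vertical_fov', 53.79993503770233), ('cx', 258.504180424715), ('cy', 187.59998922072646), ('cam_to_world', array([[-0.75553019,  0.47717748, -0.44886054,  0.11295493],
       [-0.65499724, -0.56314762,  0.50382872,  0.59748655],
       [-0.01235903,  0.67466022,  0.73802496,  0.8460684 ],
       [ 0.        ,  0.        ,  0.        ,  1.        ]]))]
```

View pics/a.png

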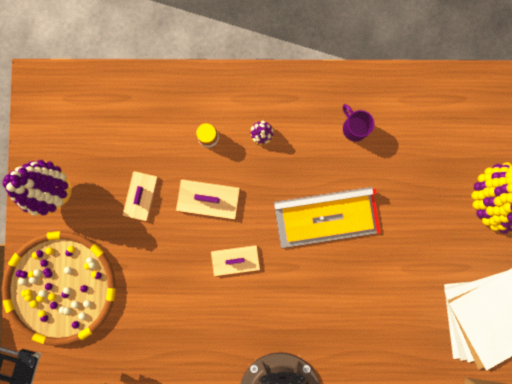

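View pics/b.png

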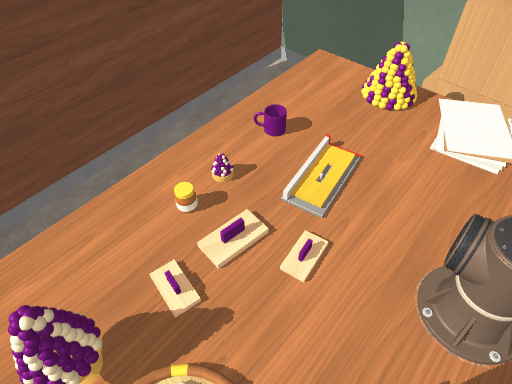

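The top view shows three plate candidates: (140,196), (208,200) and (235,261). The jig is at (327,217), with its fence on the upper side and the red band at the right (378,210). The mug (357,124), ornament (262,132) and jar (207,134) are beyond them. By scale, (208,200) fits 170 mm. I'll measure it and enlarge.

```bash
cat > m.py <<'E'
from h import *
import pickle
a,b=pickle.load(open('first.pkl','rb'))
def rect(m,P,n):
    q=P[m][:,:2]
    (c,s,an)=cv2.minAreaRect((q*1000).astype(np.float32)); print(n,m.sum(),np.round(c,1),np.round(s,1),round(an,1),'z med',np.round(np.median(P[m][:,2]),4))
for nm,g,boxes in(('top',a,dict(p1=(115,165,165,228),p2=(170,172,246,226),p3=(205,240,266,282),jig=(268,180,388,255))),('side',b,dict(p2=(193,203,275,270),jig=(275,130,370,220)))):
    P=world(g);z=P[...,2]; hsv=cv2.cvtColor(g['frame'],cv2.COLOR_BGR2HSV)
    print(nm,'table z',np.median(z[230:250,180:200] if nm=='top' else z[280:300,230:260]))
    for k,(x0,y0,x1,y1) in boxes.items():
        M=np.zeros(z.shape,bool);M[y0:y1,x0:x1]=1
        if k!='jig':
            rect(M&(z>.012)&(z<.028),P,k+' board'); rect(M&(z>.055)&(z<.07),P,k+' handle')
        else:
            rect(M&(z>.038)&(z<.05),P,'fence'); rect(M&(z>.006)&(z<.05),P,'jig all')
            yel=(hsv[...,0]>18)&(hsv[...,0]<34)&(hsv[...,1]>180)&(hsv[...,2]>120)
            rect(M&yel&(z>.018)&(z<.032),P,'bed')
            red=((hsv[...,0]<6)|(hsv[...,0]>174))&(hsv[...,1]>190)
            r=M&red&(z>.005);rect(r,P,'red')
c=lambda x0,y0,x1,y1:cv2.resize(a['frame'][y0:y1,x0:x1],(780,int(780*(y1-y0)/(x1-x0))),interpolation=cv2.INTER_CUBIC)
cv2.imwrite('pics/c.png',np.vstack([c(110,160,270,285)[:580]]))
cv2.imwrite('pics/d.png',c(265,180,391,255))
E
python3 m.py
```

```text
top table z -0.001143491148482001
p1 board 770 [561.2 405.2] [ 70.3 130.6] 77.4 z med 0.0149
p1 handle 0 [0. 0.] [0. 0.] 0.0 z med nan
p2 board 1668 [552.4 208.3] [170.2  89.9] 82.0 z med 0.0189
p2 handle 137 [552.2 208.4] [70.  15.8] 82.5 z med 0.0605
p3 board 799 [376.1 128.5] [ 69.1 130.6] 8.0 z med 0.0153
p3 handle 0 [0. 0.] [0. 0.] 0.0 z med nan
fence 492 [ 531.8 -131.5] [ 56.6 290. ] 9.0 z med 0.0431
jig all 4637 [ 500.7 -136.9] [211.6 336.6] 0.1 z med 0.0228
bed 2636 [ 497.4 -136.9] [ 95.7 250.7] 8.9 z med 0.024
red 138 [ 519.7 -274.8] [123.9  10.4] 8.6 z med 0.012
side table z 0.002152000530240228
p2 board 1620 [610.6 199.2] [171.2 205.3] 81.8 z med 0.0223
p2 handle 172 [554.7 208.1] [69.2 18.2] 82.2 z med 0.0636
fence 389 [ 556.1 -130.6] [ 16.7 295.4] 9.0 z med 0.0465
jig all 3562 [ 510.2 -173.7] [327.6 388.3] 40.1 z med 0.0271
bed 1796 [ 499.7 -136.7] [ 97.  252.1] 9.2 z med 0.0279
red 44 [ 522.1 -277.8] [126.5  10.8] 6.9 z med 0.0164
  return _methods._mean(a, axis=axis, dtype=dtype,
  ret = ret.dtype.type(ret / rcount)
```

View pics/c.png

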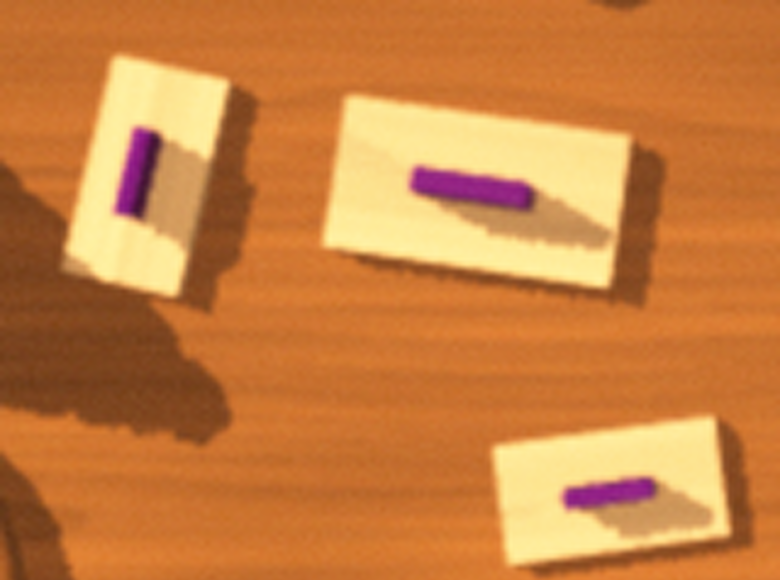

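View pics/d.png

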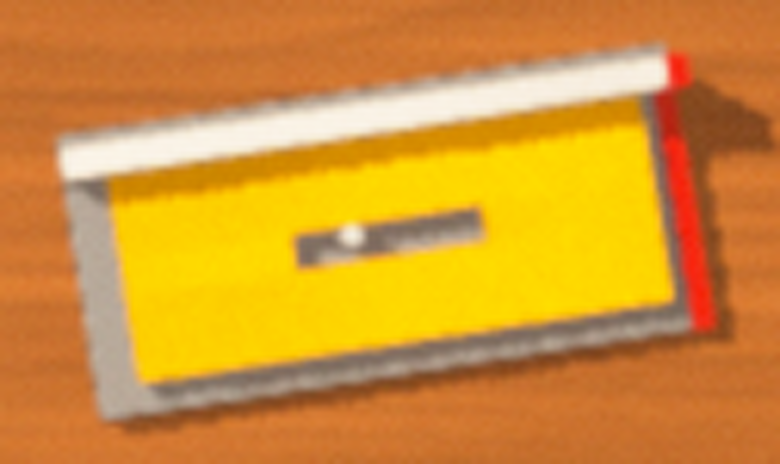

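The crops confirm the choice. The centre plate at (208,200) measures 170 x 90 mm with a 70 x 16 mm handle at z≈0.061; the other two measure 130 x 70. The pin tip shows in the slot at crop pixel (350,235), about (321.5,218) in the full image, clearly on the +y side.

```bash
cat > go.py <<'E'
from h import *
import sys
from scipy.spatial.transform import Rotation as R
def to(x,y,z,yawdeg):
    s=get_state();p=s['eef_pos'];r=R.from_euler('xyz',s['ee_rot']).as_matrix()
    d=r.T@(np.array([x,y,z])-p); t=-(yawdeg-np.degrees(s['ee_rot'][2])); t=(t+180)%360-180
    print('t',s['t'],'pos',np.round(p,4),'rot',np.round(np.degrees(s['ee_rot']),2),'F',np.round(s['force'],1),'w',round(s['width'],4),'-> offset cm',np.round(d*100,2),'turn',round(t,2))
if __name__=='__main__': to(*map(float,sys.argv[1:]))
E
python3 - <<'E'
from m import *
P=world(a)
# pin: ray at pixel, plane z
def px(g,u,v,zw):
    H=384;f=H/2/np.tan(np.radians(g['vertical_fov'])/2);T=np.array(g['cam_to_world'])
    d=T[:3,:3]@np.array([(u-g['cx'])/f,-(v-g['cy'])/f,-1]);o=T[:3,3];return o+d*(zw-o[2])/d[2]
pin=px(a,321.5,218,.031);print('pin',pin)
hsv=cv2.cvtColor(a['frame'],cv2.COLOR_BGR2HSV)
z=P[...,2];x,y=P[...,0],P[...,1]
M=(z>.038)&(z<.048)&(abs(y+.131)<.2)&(abs(x-.556+ (y+.131)*.158)<.015);rect(M,P,'fence top')
c9,s9=np.cos(np.radians(9)),np.sin(np.radians(9))
q=P[M][:,:2];u=q@[c9,s9];print('fence top across pct',np.percentile(u,[1,5,50,95,99]))
M2=(z>.02)&(z<.03)&(abs(y+.137)<.15);
for yy in(-.05,0,.05):
    pass
W=world(b);zb=W[...,2];M=(zb>.041)&(zb<.052)&(abs(W[...,1]+.131)<.2)&(abs(W[...,0]-.556+(W[...,1]+.131)*.158)<.03)
q=W[M][:,:2];print('side fence across',np.percentile(q@[c9,s9],[1,5,50,95,99]));rect(M,W,'side fence')
v=pin[:2]-[.504,-.1388];print('pin in jig approx',v@[c9,s9],v@[-s9,c9])
import go
go.to(.553,.2083,.30,-98)
E
```

```text
top table z -0.001143491148482001
p1 board 770 [561.2 405.2] [ 70.3 130.6] 77.4 z med 0.0149
p1 handle 0 [0. 0.] [0. 0.] 0.0 z med nan
p2 board 1668 [552.4 208.3] [170.2  89.9] 82.0 z med 0.0189
p2 handle 137 [552.2 208.4] [70.  15.8] 82.5 z med 0.0605
p3 board 799 [376.1 128.5] [ 69.1 130.6] 8.0 z med 0.0153
p3 handle 0 [0. 0.] [0. 0.] 0.0 z med nan
fence 492 [ 531.8 -131.5] [ 56.6 290. ] 9.0 z med 0.0431
jig all 4637 [ 500.7 -136.9] [211.6 336.6] 0.1 z med 0.0228
bed 2636 [ 497.4 -136.9] [ 95.7 250.7] 8.9 z med 0.024
red 138 [ 519.7 -274.8] [123.9  10.4] 8.6 z med 0.012
side table z 0.002152000530240228
p2 board 1620 [610.6 199.2] [171.2 205.3] 81.8 z med 0.0223
p2 handle 172 [554.7 208.1] [69.2 18.2] 82.2 z med 0.0636
fence 389 [ 556.1 -130.6] [ 16.7 295.4] 9.0 z med 0.0465
jig all 3562 [ 510.2 -173.7] [327.6 388.3] 40.1 z med 0.0271
bed 1796 [ 499.7 -136.7] [ 97.  252.1] 9.2 z med 0.0279
red 44 [ 522.1 -277.8] [126.5  10.8] 6.9 z med 0.0164
pin [ 0.49833854 -0.11758623  0.031     ]
fence top 476 [ 552.9 -128.1] [ 14.5 290. ] 8.9 z med 0.043
fence top across pct [0.51896944 0.51943581 0.52583938 0.53224238 0.53290025]
side fence across [0.52076689 0.52131818 0.52761724 0.53497524 0.53598936]
side fence 362 [ 556.1 -130.6] [ 16.7 295.4] 9.0 z med 0.0468
pin in jig approx -0.0022731924113892363 0.021838238903986094
t 0.1 pos [0.1727 0.6523 0.4038] rot [ 1.7991e+02 -1.0000e-02 -1.4840e+01] F [ 0.4 -0.5 -0.5] w 0.0881 -> offset cm [48.13 33.17 10.44] turn 83.16
  return _methods._mean(a, axis=axis, dtype=dtype,
  ret = ret.dtype.type(ret / rcount)
```

>>> send_rows:
  motion:
    - {"offset": [48.1, 33.2, 10.4], "turn": 83}
    - {"offset": [48.1, 33.2, 10.4], "turn": 83}
    - {"offset": [48.1, 33.2, 10.4], "turn": 83}
    - {"offset": [48.1, 33.2, 10.4], "turn": 83}
    - {"offset": [48.1, 33.2, 10.4], "turn": 83}
    - {"offset": [48.1, 33.2, 10.4], "turn": 83}
    - {"offset": [48.1, 33.2, 10.4], "turn": 83}
    - {"offset": [48.1, 33.2, 10.4], "turn": 83}
  hand: 1

```text
t: 0.9
eef_pos: [0.4296, 0.3515, 0.3342]
ee_rot: [3.142, 0.0, -1.465]
force: [0.8, 1.0, -0.1]
width: 0.0878
```

```bash
python3 go.py .553 .2083 .30 -98; python3 -c "
from h import *;print(get_state()['q'])"
```

```text
t 0.9 pos [0.4296 0.3515 0.3342] rot [180.     0.   -83.92] F [ 0.8  1.  -0.1] w 0.0878 -> offset cm [ 15.55 -10.75   3.42] turn 14.08
[ 1.03851772e+00  2.20485208e-01 -3.53298406e-01 -6.93854302e-05
 -9.97036721e-01 -9.32292868e-01]
```

>>> send_rows:
  motion:
    - {"offset": [15.5, -10.8, 3.4], "turn": 14}
    - {"offset": [15.5, -10.8, 3.4], "turn": 14}
    - {"offset": [15.5, -10.8, 3.4], "turn": 14}
    - {"offset": [15.5, -10.8, 3.4], "turn": 14}
    - {"offset": [15.5, -10.8, 3.4], "turn": 14}
    - {"offset": [15.5, -10.8, 3.4], "turn": 14}
    - {"offset": [15.5, -10.8, 3.4], "turn": 14}

```text
t: 1.6
eef_pos: [0.5532, 0.2116, 0.3005]
ee_rot: [3.141, -0.0, -1.703]
force: [0.4, -0.1, 0.5]
width: 0.0879
```

```bash
python3 go.py .553 .2083 .207 -98; python3 -c "
from h import *;print(get_state()['q']);g=grab('side');cv2.imwrite('pics/e.png',cv2.resize(g['frame'][100:290,130:384],(762,570)))"
```

```text
t 1.6 pos [0.5532 0.2116 0.3005] rot [ 1.7999e+02 -1.0000e-02 -9.7580e+01] F [ 0.4 -0.1  0.5] w 0.0879 -> offset cm [ 0.33 -0.03  9.35] turn 0.42
[ 6.95139220e-01  3.11380300e-01 -3.13001077e-01 -1.20345621e-04
 -9.46691957e-01 -8.27293315e-01]
```

View pics/e.png

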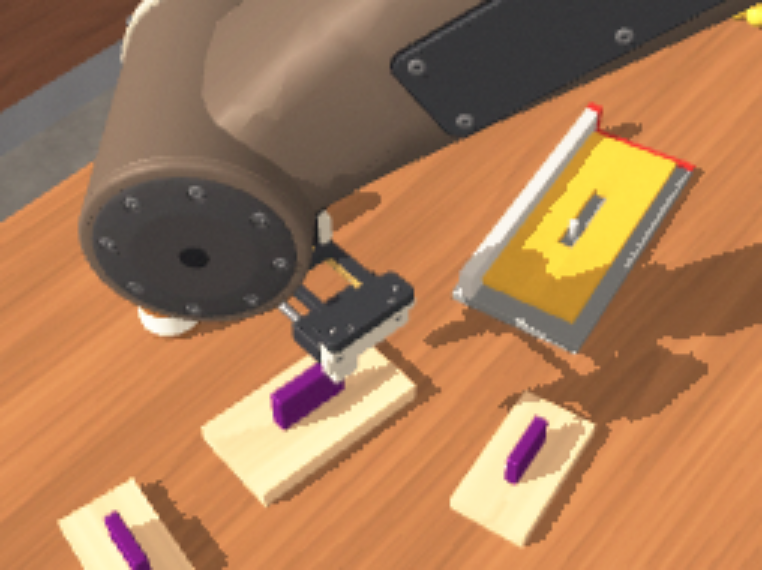

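The gripper is over the handle of the big plate (crop e at (310,395)). One finger is in view at (340,360), and the jaws look set across the bar. I'll descend and close.

>>> send_rows:
  motion:
    - {"offset": [0.3, 0, 3], "turn": 0.4}
    - {"offset": [0.3, 0, 6], "turn": 0.4}
    - {"offset": [0.3, 0, 8], "turn": 0.4}
    - {"offset": [0.3, 0, 9.3], "turn": 0.4}
    - {"offset": [0.3, 0, 9.3], "turn": 0.4}
    - {"offset": [0.3, 0, 9.3], "turn": 0.4}

```text
t: 2.25
eef_pos: [0.5532, 0.2091, 0.2083]
ee_rot: [-3.141, 0.0, -1.709]
force: [0.7, 0.0, 0.7]
width: 0.0875
```

>>> send_rows:
  motion:
    - {"offset": [0, 0, 0], "turn": 0}
    - {"offset": [0, 0, 0], "turn": 0}
    - {"offset": [0, 0, 0], "turn": 0}
    - {"offset": [0, 0, 0], "turn": 0}
    - {"offset": [0, 0, 0], "turn": 0}
    - {"offset": [0, 0, 0], "turn": 0}
    - {"offset": [0, 0, 0], "turn": 0}
    - {"offset": [0, 0, 0], "turn": 0}
  hand: -1
  squeeze: 40

```text
t: 3.05
eef_pos: [0.5531, 0.2083, 0.2075]
ee_rot: [3.142, -0.0, -1.71]
force: [0.4, 0.5, -0.8]
width: 0.0293
```

>>> send_rows:
  motion:
    - {"offset": [0, 0, -1], "turn": 0}
    - {"offset": [0, 0, -3], "turn": 0}
    - {"offset": [0, 0, -6], "turn": 0}
    - {"offset": [0, 0, -8], "turn": 0}
    - {"offset": [0, 0, -8], "turn": 0}
    - {"offset": [0, 0, -8], "turn": 0}
    - {"offset": [0, 0, -8], "turn": 0}

```text
t: 3.75
eef_pos: [0.5525, 0.208, 0.2863]
ee_rot: [3.14, -0.001, -1.711]
force: [-1.0, 0.3, -4.1]
width: 0.0155
```

```bash
python3 go.py .505 -.188 .29 -81; python3 - <<'E'
from h import *
for n in('side','top'):
    g=grab(n,n+'_lift.png');P=world(g);hsv=cv2.cvtColor(g['frame'],cv2.COLOR_BGR2HSV)
    x,y,z=np.moveaxis(P,-1,0)
    M=(abs(x-.553)<.15)&(abs(y-.208)<.15)&(z>.07)&(z<.112)&(hsv[...,0]>15)&(hsv[...,0]<32)&(hsv[...,2]>140)
    if M.sum()>20:
        A=np.c_[x[M],y[M],np.ones(M.sum())];s=np.linalg.lstsq(A,z[M],rcond=None)[0]
        print(n,M.sum(),'slopes',s[:2],np.median(z[M]),cv2.minAreaRect((P[M][:,:2]*1000).astype(np.float32)))
E
```

```text
t 3.75 pos [0.5525 0.208  0.2863] rot [ 1.7989e+02 -8.0000e-02 -9.8010e+01] F [-1.   0.3 -4.1] w 0.0155 -> offset cm [39.87 -0.81 -0.32] turn -17.01
side 1019 slopes [ 0.00340721 -0.0043489 ] 0.07893427423578347 ((552.6712036132812, 208.16177368164062), (170.91748046875, 92.71420288085938), 81.82164001464844)
top 579 slopes [-0.01048748 -0.00664979] 0.07556307475084068 ((546.6350708007812, 182.50918579101562), (116.52153778076172, 90.02180480957031), 82.02944946289062)
```

The fingers were still closing when the lift began, so they caught only about the top 11 mm of the bar. I'll set the plate down and regrip deeper.

>>> send_rows:
  motion:
    - {"offset": [0, 0, 2], "turn": 0}
    - {"offset": [0, 0, 4], "turn": 0}
    - {"offset": [0, 0, 5], "turn": 0}
    - {"offset": [0, 0, 5.4], "turn": 0}
    - {"offset": [0, 0, 5.6], "turn": 0}
    - {"offset": [0, 0, 5.6], "turn": 0}

```text
t: 4.45
eef_pos: [0.5533, 0.2085, 0.2318]
ee_rot: [-3.141, 0.0, -1.71]
force: [0.1, -0.1, -2.6]
width: 0.0155
```

>>> send_rows:
  motion:
    - {"offset": [0, 0, 0], "turn": 0}
    - {"offset": [0, 0, 0], "turn": 0}
    - {"offset": [0, 0, 0], "turn": 0}
    - {"offset": [0, 0, 0], "turn": 0}
    - {"offset": [0, 0, 1], "turn": 0}
    - {"offset": [0, 0, 2], "turn": 0}
    - {"offset": [0, 0, 2.3], "turn": 0}
    - {"offset": [0, 0, 2.3], "turn": 0}
  hand: 0

```text
t: 5.25
eef_pos: [0.5528, 0.2081, 0.2074]
ee_rot: [3.14, -0.002, -1.71]
force: [0.7, -0.9, 0.6]
width: 0.0438
```

>>> send_rows:
  motion:
    - {"offset": [0, 0, 0], "turn": 0}
    - {"offset": [0, 0, 0], "turn": 0}
    - {"offset": [0, 0, 0], "turn": 0}
    - {"offset": [0, 0, 0], "turn": 0}
    - {"offset": [0, 0, 0], "turn": 0}
    - {"offset": [0, 0, 0], "turn": 0}
    - {"offset": [0, 0, 0], "turn": 0}
    - {"offset": [0, 0, 0], "turn": 0}
  hand: -1
  squeeze: 40

```text
t: 6.05
eef_pos: [0.5532, 0.2084, 0.2088]
ee_rot: [-3.141, 0.0, -1.71]
force: [0.2, -0.0, 2.7]
width: 0.0157
```

>>> send_rows:
  motion:
    - {"offset": [0, 0, 0], "turn": 0}
    - {"offset": [0, 0, 0], "turn": 0}
    - {"offset": [0, 0, 0], "turn": 0}
    - {"offset": [0, 0, 0], "turn": 0}

```text
t: 6.45
eef_pos: [0.5532, 0.2084, 0.2089]
ee_rot: [-3.141, 0.0, -1.71]
force: [-1.4, 0.2, 5.3]
width: 0.0158
```

```bash
python3 go.py .505 -.188 .29 -81
```

```text
t 6.45 pos [0.5532 0.2084 0.2089] rot [-1.7998e+02  1.0000e-02 -9.7980e+01] F [-1.4  0.2  5.3] w 0.0158 -> offset cm [39.93 -0.73 -8.12] turn -16.98
```

Now gripped 16 mm wide at full depth (TCP z minus plate underside = 0.209). I'll travel with the underside about 0.105 up, well above the forbidden zone, to jig (-12,-50).

>>> send_rows:
  motion:
    - {"offset": [0, 0, -2], "turn": 0}
    - {"offset": [0, 0, -5], "turn": 0}
    - {"offset": [0, 0, -9], "turn": 0}
    - {"offset": [0, 0, -10.6], "turn": 0}
    - {"offset": [0, 0, -10.6], "turn": 0}

```text
t: 6.95
eef_pos: [0.5534, 0.2086, 0.3165]
ee_rot: [-3.139, 0.003, -1.71]
force: [0.6, 0.5, -3.5]
width: 0.0158
```

```bash
python3 go.py .4985 -.189 .315 -81
```

```text
t 6.95 pos [0.5534 0.2086 0.3165] rot [-1.7986e+02  1.6000e-01 -9.7990e+01] F [ 0.6  0.5 -3.5] w 0.0158 -> offset cm [ 4.014e+01 -9.000e-02  4.000e-02] turn -16.99
```

>>> send_rows:
  motion:
    - {"offset": [3, 0, 0], "turn": -2}
    - {"offset": [7, 0, 0], "turn": -5}
    - {"offset": [11, 0, 0], "turn": -8}
    - {"offset": [15, 0, 0], "turn": -11}
    - {"offset": [19, 0, 0], "turn": -14}
    - {"offset": [23, 0, 0], "turn": -17}
    - {"offset": [27, 0, 0], "turn": -17}
    - {"offset": [31, 0, 0], "turn": -17}

```text
t: 7.75
eef_pos: [0.5086, -0.1001, 0.3123]
ee_rot: [3.138, 0.001, -1.414]
force: [1.6, 0.3, -2.2]
width: 0.0162
```

>>> send_rows:
  motion:
    - {"offset": [4, 1.4, 0], "turn": 0}
    - {"offset": [7, 2.5, 0], "turn": 0}
    - {"offset": [8.7, 2.7, 0], "turn": 0}
    - {"offset": [8.7, 2.7, 0], "turn": 0}
    - {"offset": [8.7, 2.7, 0], "turn": 0}
    - {"offset": [8.7, 2.7, 0], "turn": 0}

```text
t: 8.35
eef_pos: [0.4967, -0.1882, 0.3135]
ee_rot: [3.14, 0.001, -1.413]
force: [0.1, 0.4, -3.2]
width: 0.0159
```

```bash
python3 go.py .4985 -.189 .255 -81; python3 - <<'E'
from h import *
c9,s9=np.cos(np.radians(9)),np.sin(np.radians(9))
for n in('side','top'):
    g=grab(n,n+'_over.png');P=world(g);hsv=cv2.cvtColor(g['frame'],cv2.COLOR_BGR2HSV)
    x,y,z=np.moveaxis(P,-1,0)
    M=(abs(x-.50)<.2)&(abs(y+.189)<.2)&(z>.105)&(z<.14)&(hsv[...,0]>12)&(hsv[...,0]<32)&(hsv[...,2]>110)
    if M.sum()>20: print(n,M.sum(),np.median(z[M]),cv2.minAreaRect((P[M][:,:2]*1000).astype(np.float32)))
E
```

```text
t 8.35 pos [ 0.4967 -0.1882  0.3135] rot [ 1.799e+02  4.000e-02 -8.097e+01] F [ 0.1  0.4 -3.2] w 0.0159 -> offset cm [ 0.11 -0.18  5.85] turn 0.03
side 1040 0.1270935280395709 ((496.287841796875, -185.94696044921875), (91.31021118164062, 172.43179321289062), 9.125336647033691)
```

>>> send_rows:
  motion:
    - {"offset": [0.3, 0, 2], "turn": 0}
    - {"offset": [0.3, 0, 4], "turn": 0}
    - {"offset": [0.3, 0, 5.5], "turn": 0}
    - {"offset": [0.3, 0, 6.2], "turn": 0}
    - {"offset": [0.3, 0, 6.6], "turn": 0}
    - {"offset": [0.3, 0, 6.6], "turn": 0}
    - {"offset": [0.3, 0, 6.6], "turn": 0}

```text
t: 9.15
eef_pos: [0.4978, -0.1916, 0.2493]
ee_rot: [-3.141, -0.0, -1.413]
force: [-0.2, 0.6, -3.3]
width: 0.0159
```

>>> send_rows:
  motion:
    - {"offset": [0, -0.2, 0], "turn": 0}
    - {"offset": [0, -0.4, 0], "turn": 0}
    - {"offset": [0, -0.6, 0], "turn": 0}
    - {"offset": [0, -0.8, 0], "turn": 0}
    - {"offset": [0, -1.0, 0], "turn": 0}
    - {"offset": [0, -1.0, 0], "turn": 0}

```text
t: 9.75
eef_pos: [0.5076, -0.1902, 0.2486]
ee_rot: [-3.141, -0.0, -1.413]
force: [0.1, -0.3, -3.5]
width: 0.0157
```

```bash
python3 go.py .511 -.188 .247 -81;  python3 - <<'E'
from h import *
g=grab('side','side_low.png');cv2.imwrite('pics/f.png',cv2.resize(g['frame'][100:250,240:440],(800,600)))
E
```

```text
t 9.75 pos [ 0.5076 -0.1902  0.2486] rot [-179.99   -0.    -80.98] F [ 0.1 -0.3 -3.5] w 0.0157 -> offset cm [-0.16 -0.37  0.16] turn 0.02
```

View pics/f.png

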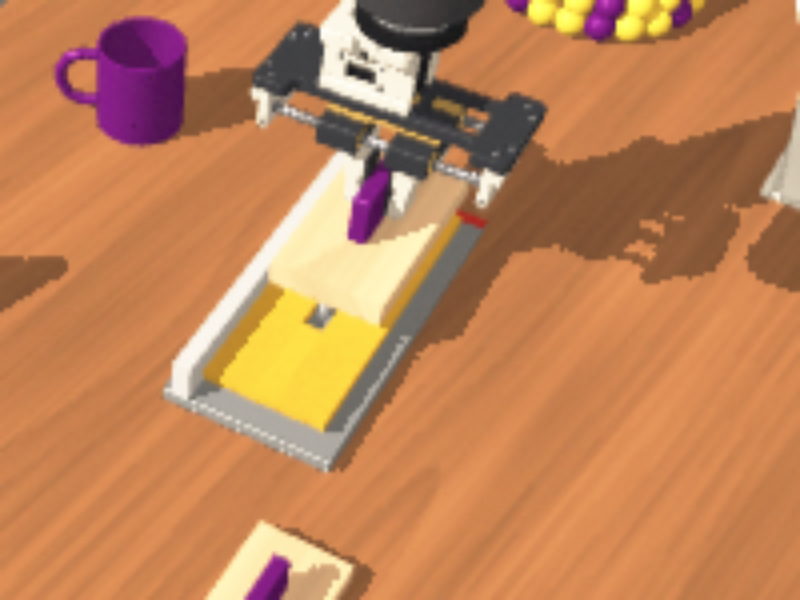

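Crop f shows the plate low over the bed, parallel to the fence and almost touching it. The red band is just visible at its far end (470,218), and the mug (140,80) is well clear. Next I'll creep to the fence until the force shows contact.

>>> send_rows:
  motion:
    - {"offset": [0, -0.1, 0.1], "turn": 0}
    - {"offset": [0, -0.2, 0.1], "turn": 0}
    - {"offset": [0, -0.2, 0.1], "turn": 0}
    - {"offset": [0, -0.2, 0.1], "turn": 0}

```text
t: 10.2
eef_pos: [0.5093, -0.1899, 0.2476]
ee_rot: [3.142, 0.0, -1.413]
force: [-0.6, -0.3, -2.3]
width: 0.0155
```

>>> send_rows:
  motion:
    - {"offset": [0, -0.1, 0], "turn": 0}
    - {"offset": [0, -0.1, 0], "turn": 0}
    - {"offset": [0, -0.1, 0], "turn": 0}

```text
t: 10.5
eef_pos: [0.5103, -0.1897, 0.2476]
ee_rot: [-3.142, -0.0, -1.413]
force: [-0.1, -0.3, -4.3]
width: 0.0157
```

>>> send_rows:
  motion:
    - {"offset": [0, -0.1, 0], "turn": 0}
    - {"offset": [0, -0.1, 0], "turn": 0}
    - {"offset": [0, -0.1, 0], "turn": 0}

```text
t: 10.8
eef_pos: [0.5113, -0.1896, 0.2476]
ee_rot: [-3.142, 0.0, -1.413]
force: [0.3, 0.3, -3.0]
width: 0.0156
```

>>> send_rows:
  motion:
    - {"offset": [0, -0.1, 0], "turn": 0}
    - {"offset": [0, -0.1, 0], "turn": 0}
    - {"offset": [0, -0.1, 0], "turn": 0}

```text
t: 11.1
eef_pos: [0.5121, -0.1894, 0.2475]
ee_rot: [3.141, 0.0, -1.414]
force: [-0.9, -1.1, -2.8]
width: 0.0159
```

>>> send_rows:
  motion:
    - {"offset": [0, -0.1, 0], "turn": 0}
    - {"offset": [0, -0.1, 0], "turn": 0}
    - {"offset": [0, -0.1, 0], "turn": 0}

```text
t: 11.4
eef_pos: [0.5125, -0.1894, 0.2474]
ee_rot: [3.14, 0.0, -1.414]
force: [-5.2, -0.8, -1.1]
width: 0.0157
```

>>> send_rows:
  motion:
    - {"offset": [0, -0.1, 0], "turn": 0}
    - {"offset": [0, -0.1, 0], "turn": 0}
    - {"offset": [0, -0.1, 0], "turn": 0}

```text
t: 11.7
eef_pos: [0.5129, -0.1893, 0.2472]
ee_rot: [3.138, 0.001, -1.414]
force: [-8.1, -0.7, 1.6]
width: 0.0162
```

Contact is at about 8 N toward the fence and level, so the plate is flush, y about -52 mm. I'll hold, then lower onto the pin tip.

>>> send_rows:
  motion:
    - {"offset": [0, 0, 0], "turn": 0}
    - {"offset": [0, 0, 0], "turn": 0}
    - {"offset": [0, 0, 0.2], "turn": 0}
    - {"offset": [0, 0, 0.3], "turn": 0}
    - {"offset": [0, 0, 0.4], "turn": 0}
    - {"offset": [0, 0, 0.4], "turn": 0}
    - {"offset": [0, 0, 0.4], "turn": 0}

```text
t: 12.4
eef_pos: [0.5129, -0.1893, 0.243]
ee_rot: [3.138, 0.001, -1.414]
force: [-6.2, -1.7, -0.3]
width: 0.0159
```

>>> send_rows:
  motion:
    - {"offset": [0, 0, 0.1], "turn": 0}
    - {"offset": [0, 0, 0.1], "turn": 0}
    - {"offset": [0, 0, 0.1], "turn": 0}

```text
t: 12.7
eef_pos: [0.5129, -0.1893, 0.2421]
ee_rot: [3.138, 0.001, -1.414]
force: [-6.7, -1.7, 0.3]
width: 0.0161
```

>>> send_rows:
  motion:
    - {"offset": [0, 0, 0.1], "turn": 0}
    - {"offset": [0, 0, 0.1], "turn": 0}
    - {"offset": [0, 0, 0.1], "turn": 0}

```text
t: 13.0
eef_pos: [0.5129, -0.1893, 0.2411]
ee_rot: [3.138, 0.001, -1.414]
force: [-7.2, -1.2, -0.3]
width: 0.016
```

>>> send_rows:
  motion:
    - {"offset": [0, 0, 0.1], "turn": 0}
    - {"offset": [0, 0, 0.1], "turn": 0}
    - {"offset": [0, 0, 0.1], "turn": 0}

```text
t: 13.3
eef_pos: [0.5129, -0.1894, 0.2405]
ee_rot: [3.138, 0.0, -1.414]
force: [-7.5, -2.9, 3.3]
width: 0.0158
```

>>> send_rows:
  motion:
    - {"offset": [-0.5, 0, 0], "turn": 0}
    - {"offset": [-1, 0, 0], "turn": 0}
    - {"offset": [-1.5, 0, 0], "turn": 0}
    - {"offset": [-2, 0, 0], "turn": 0}
    - {"offset": [-2, 0, 0], "turn": 0}

```text
t: 13.8
eef_pos: [0.5098, -0.17, 0.2408]
ee_rot: [3.138, -0.001, -1.413]
force: [-7.8, -4.5, 5.0]
width: 0.0157
```

>>> send_rows:
  motion:
    - {"offset": [-0.5, 0, 0], "turn": 0}
    - {"offset": [-1, 0, 0], "turn": 0}
    - {"offset": [-1.5, 0, 0], "turn": 0}
    - {"offset": [-2, 0, 0], "turn": 0}
    - {"offset": [-2.5, 0, 0], "turn": 0}
    - {"offset": [-3, 0, 0], "turn": 0}
    - {"offset": [-3, 0, 0], "turn": 0}

```text
t: 14.5
eef_pos: [0.5051, -0.1404, 0.2408]
ee_rot: [3.138, -0.001, -1.413]
force: [-7.3, -5.1, 5.4]
width: 0.0155
```

>>> send_rows:
  motion:
    - {"offset": [-0.3, 0, 0], "turn": 0}
    - {"offset": [-0.6, 0, 0], "turn": 0}
    - {"offset": [-0.9, 0, 0], "turn": 0}
    - {"offset": [-1.2, 0, 0], "turn": 0}
    - {"offset": [-1.2, 0, 0], "turn": 0}

```text
t: 15.0
eef_pos: [0.5033, -0.1287, 0.2408]
ee_rot: [3.138, -0.001, -1.413]
force: [-6.6, -6.7, 4.6]
width: 0.0156
```

>>> send_rows:
  motion:
    - {"offset": [-0.1, 0, 0.1], "turn": 0}
    - {"offset": [-0.2, 0, 0.1], "turn": 0}
    - {"offset": [-0.3, 0, 0.1], "turn": 0}
    - {"offset": [-0.4, 0, 0.1], "turn": 0}
    - {"offset": [-0.5, 0, 0.1], "turn": 0}

```text
t: 15.5
eef_pos: [0.5027, -0.1248, 0.2406]
ee_rot: [3.138, -0.003, -1.413]
force: [-8.6, -14.1, 9.8]
width: 0.0158
```

>>> send_rows:
  motion:
    - {"offset": [-0.1, 0, 0], "turn": 0}
    - {"offset": [-0.2, 0, 0], "turn": 0}
    - {"offset": [-0.3, 0, 0], "turn": 0}

```text
t: 15.8
eef_pos: [0.502, -0.1209, 0.2395]
ee_rot: [3.139, -0.001, -1.414]
force: [-6.2, -3.8, -3.4]
width: 0.016
```

The support vanished (Fz 9.8 → -3.4) and z fell, so the socket is over the pin. Next I'll lower it.

>>> send_rows:
  motion:
    - {"offset": [0, 0, 0.1], "turn": 0}
    - {"offset": [0, 0, 0.2], "turn": 0}
    - {"offset": [0, 0, 0.3], "turn": 0}
    - {"offset": [0, 0, 0.3], "turn": 0}

```text
t: 16.2
eef_pos: [0.502, -0.1203, 0.2361]
ee_rot: [3.138, 0.0, -1.414]
force: [-6.3, -2.6, -1.6]
width: 0.016
```

>>> send_rows:
  motion:
    - {"offset": [0, 0, 0.1], "turn": 0}
    - {"offset": [0, 0, 0.2], "turn": 0}
    - {"offset": [0, 0, 0.3], "turn": 0}
    - {"offset": [0, 0, 0.4], "turn": 0}
    - {"offset": [0, 0, 0.4], "turn": 0}
    - {"offset": [0, 0, 0.4], "turn": 0}

```text
t: 16.8
eef_pos: [0.5019, -0.1203, 0.2325]
ee_rot: [3.138, 0.0, -1.414]
force: [-8.4, -0.8, 4.6]
width: 0.0158
```

>>> send_rows:
  motion:
    - {"offset": [0, 0, 0.1], "turn": 0}
    - {"offset": [0, 0, 0.2], "turn": 0}
    - {"offset": [0, 0, 0.3], "turn": 0}
    - {"offset": [0, 0, 0.3], "turn": 0}

```text
t: 17.2
eef_pos: [0.5019, -0.1202, 0.2298]
ee_rot: [3.139, 0.0, -1.414]
force: [-10.5, -0.3, 7.0]
width: 0.0154
```

>>> send_rows:
  motion:
    - {"offset": [0, 0, 0.1], "turn": 0}
    - {"offset": [0, 0, 0.2], "turn": 0}
    - {"offset": [0, 0, 0.3], "turn": 0}
    - {"offset": [0, 0, 0.3], "turn": 0}
    - {"offset": [0, 0, 0.3], "turn": 0}

```text
t: 17.7
eef_pos: [0.5017, -0.1202, 0.2287]
ee_rot: [3.139, -0.0, -1.413]
force: [-18.2, 3.0, 30.2]
width: 0.0159
```

>>> send_rows:
  motion:
    - {"offset": [0, 0, 0.1], "turn": 0}
    - {"offset": [0, 0, 0.1], "turn": 0}
    - {"offset": [0, 0, 0.1], "turn": 0}
    - {"offset": [0, 0, 0.1], "turn": 0}

```text
t: 18.1
eef_pos: [0.5017, -0.1202, 0.2286]
ee_rot: [3.139, -0.0, -1.413]
force: [-22.4, 5.2, 41.2]
width: 0.0163
```

```bash
python3 - <<'E'
from h import *
g=grab('side','side_end.png');cv2.imwrite('pics/g.png',cv2.resize(g['frame'][100:250,240:440],(800,600)))
P=world(g);hsv=cv2.cvtColor(g['frame'],cv2.COLOR_BGR2HSV)
x,y,z=np.moveaxis(P,-1,0)
M=(abs(x-.50)<.12)&(abs(y+.12)<.15)&(z>.034)&(z<.05)&(hsv[...,0]>12)&(hsv[...,0]<32)&(hsv[...,1]<170)&(hsv[...,2]>110)
print(M.sum(),np.median(z[M]),cv2.minAreaRect((P[M][:,:2]*1000).astype(np.float32)))
A=np.c_[x[M],y[M],np.ones(M.sum())];print(np.linalg.lstsq(A,z[M],rcond=None)[0][:2])
s=get_state();print(s['eef_pos'],s['ee_rot'],s['force'],s['qd'])
E
```

```text
1108 0.04304022987405931 ((505.44854736328125, -97.5131607055664), (105.98455047607422, 215.77328491210938), 8.991371154785156)
[ 0.03888782 -0.0055274 ]
[ 0.50167878 -0.1202214   0.2286066 ] [ 3.13933060e+00 -4.49599982e-04 -1.41283833e+00] [-22.62459525   5.42551512  41.23888129] [-3.95055613e-05 -1.61354508e-04  4.10475637e-04 -2.68975193e-04
 -1.08727071e-03 -4.49877272e-04]
```

View pics/g.png

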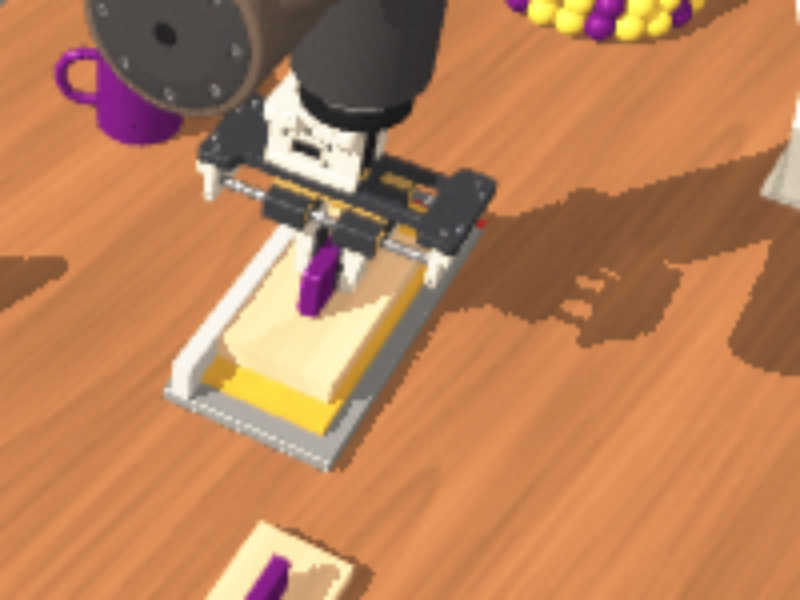

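The picture shows the plate flush at the fence, seated and moved off the red band, with the handle held at (320,275). The hard stop is at TCP z 0.2286, which puts the underside at about 19.6 mm. I'll ease the push from 41 N to about 25 N, then check and hand in.

>>> send_rows:
  motion:
    - {"offset": [0, 0.1, -0.15], "turn": 0}
    - {"offset": [0, 0.1, -0.15], "turn": 0}
    - {"offset": [0, 0.1, -0.15], "turn": 0}
    - {"offset": [0, 0.1, -0.15], "turn": 0}
    - {"offset": [0, 0.1, -0.15], "turn": 0}

```text
t: 18.65
eef_pos: [0.5014, -0.1203, 0.2287]
ee_rot: [3.14, -0.0, -1.413]
force: [-13.0, 2.0, 21.3]
width: 0.0159
```

```bash
python3 -c "
from station import *
s=get_state();print(s['eef_pos'],s['force'],s['width']);print(job_done());s=get_state();print(s['t'],s['eef_pos'],s['force'],s['width'])"
```

```text
[ 0.50144969 -0.12026085  0.22872811] [-13.03143957   2.019953    21.30959726] 0.01587397280362828
the job is handed in; nothing more can be done
None
the job is handed in; nothing more can be done
```

The jig is closed and the job was handed in at about 18.7 s of the 64 s allowed. The hand-in call gives no verdict, and the robot's state could not be read after it.

**What I did:**
- I took the 170 x 90 mm plate by its handle. The first grip closed too late and caught only the top of the bar, so I set the plate down and regripped it deeper.
- I laid the plate against the fence with about 8 N of contact, with its centre at roughly y = -52 mm of the jig.
- I slid it low over the pin's tip for about 70 mm, until the vertical force dropped from +10 N to -3 N. That showed the socket had dropped onto the pin.
- I pressed it down to the hard stop.

**Last checks, just before hand-in:**
- **Height:** the tool is at z = 0.2287 m, which puts the plate's underside at about 20 mm, its bottom position.
- **Force:** it presses down with about 21 N, where the bed needs 10.5 N, and sideways into the fence with about 13 N.
- **Grip:** the fingers are 15.9 mm apart, so they are still holding the 16 mm bar.
- **Position:** the tool is within about 0.2° of level and turned to the fence's 9°.

**What disagreed:**
- **Fence position:** the two cameras differed by about 2 to 3 mm on the jig's position, so I found the fence by contact.
- **Final plate fit:** the last fit from the camera image picked up other surfaces (it measured 216 x 106 mm), so I ignored it. The final height comes from the arm's position and the hard stop.
- **Peak push:** the push briefly reached 41 N at the wrist, through the fingers, before I eased it. The 40 N limit is on what the arm or gripper body presses on. I saw no sign of the body touching anything.

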